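Reset the airbrush regulator and lock it again

ROBOT

A 6-joint arm with a two-finger parallel gripper is mounted at the origin on a cart in front of the work surface, level with it; the furniture and walls round the work are solid. World frame = base frame: x ahead of the robot, y to its left, z up, the work surface at z = 0. Lengths are in m, angles in rad, forces in N, time in s.
With the tool pointing down it reaches from about 0.375 to 0.9 m from the base axis. Payload 3.1 kg.
Tool frame: the origin (TCP) lies between the finger pads; the fingertips stand robot.tip_extent ahead of it and the grasp point (between the pads) lies 3 mm ahead of it (robot.tip_extent is the distance from the TCP to the fingertips, in m); z points along the fingers, x is the direction in which the jaws open and shut, and the axes are right-handed (so a half turn about z gives the same grasp; the last joint's range is limited). The gripper opens to 87 mm and grips with 3 to 60 N. Pads are 19 mm wide; open, the fingers measure 117 mm over their backs; the gripper's body (75 mm by 190 mm) begins 51 mm behind the grasp point.
Start: joints at [0.975, 0.527, 1.433, -0, 1.181, -0.178], TCP at [0.254, 0.571, 0.245] pointing down, gripper open.
Joint ranges: [-3.08, 3.08], [-0.75, 2.2], [0.22, 2.44], [-1.43, 4.57], [0, 2.65], [-2.85, 2.85]. Speed limits (rad/s): [2.79, 2.79, 3.14, 3.14, 3.14, 3.14].

INTERFACE

Orientations are given as a unit quaternion [x, y, z, w].
In Python, from rig import robot, cams gives the robot as it stands.
- The arm moves only by the tool carry_out, never from a script. Its argument "steps" is a list of rows, each a list of 3 entries, a list of its own where there are three numbers: the shift along the world's x, y, z in cm, then the turn about the world's z in degrees, then the closure, from 0 (fully open) to 1 (shut). In form: [[[dx, dy, dz], spin, fingers], ...]. A call has 1 to 10 rows; each row shifts and turns the pose as measured when the row begins; what a row does not reach is not made up. A row lasts 1/10 s, in which the tool goes at most 50 mm and 8.59 degrees, less where a joint would pass 70% of its speed; a pose out of reach is approached as far as the arm can. A call with a gripper value outside its range is refused whole. The fingers move at their own pace and stop on an object; "squeeze" is the grip in N (left out, the last holds). Time passes only in rows, so rows that do not move let the fingers close. It gives the time, the measured TCP pose, the force and the opening at its end, in the units of the state.
- robot.get_obs(): the state, without advancing time (a new reading comes with each control period).
- cams.camera(name): name is "side" or "top" or "wrist"; returns a dict with "pixels" (384x512x3 uint8, red, green, blue), "fx", "fy", "cx", "cy" (pixels), "k1" (the pictures are not rectified: a ray, as slopes to the right and down, at radius r is drawn at 1 + k1 r^2 times it, then the intrinsics apply), "eye" and "rotation" of the camera in the world. Camera axes: x right, y up, looking along -z (the intrinsics and any distortion apply to the point x, -y, -z); pixel columns grow to the right and rows downward; lengths in m; the calibration is good to about 2 mm. A picture is of the moment at which its call begins. There is no depth.
- robot.hand_in(): hands the job in, once; it reports no verdict.
The state is a dict: "time": time; "q": joint angles; "joint_velocities": joint speeds; "joint_torque": joint torques, N m; "position": TCP position; "tool_rot": TCP orientation; "ft_force": force on the tool from outside, world axes, zero at the start; "moment": the same for the moment, N m; "grip_width": finger opening in m.
Only numpy, scipy, OpenCV 4.12 (cv2) and the standard library are available. Lean on these libraries where they do the work, as an engineer would, in place of code of your own. Each camera call takes 0.05 s, during which the arm holds its last target. There are 200 camera calls.

TASK

On the blue air regulator, loosen the brass lock ring by turning it well back counterclockwise (an eighth of a turn or more), turn the black adjuster on top until its white pointer line points at the green mark, then tighten the lock ring again, clockwise until it is fully home at its stop, and let go. Leave the red regulator untouched.

Things in the scene. Friction and masses are not known exactly. Their poses are not given: they have to be found in the camera images.
- blue_regulator_axis (a point): blue bench air regulator, screwed down: steel base 100 x 80 mm, blue block (top 20 mm above the table), bonnet with white dial, all on one vertical axis, 86 mm high. This point is on the axis at the block's top face, 20 mm above the table; z up, -x points to the green mark (green bars on block and dial)
- blue_regulator_ring (a joint): its brass lock ring, 45 mm across, with two ears 18 mm wide, 33 to 51 mm above the table, 58 mm over their flat outer faces; grip across the ears from above, adjuster between the fingers. Value in rad, counterclockwise from above: 0 tight (stop, start), ears on the point's +y and -y; 1.1 loose stop. Friction 0.15 N m, stays put; counts as loose from 0.5 up
- blue_regulator_adjuster (a joint): its black adjuster on the same axis: bar 40 mm long, 12 mm thick, 61 to 86 mm above the table, over the dial (45 mm across, top at 56 mm); white pointer line on one half. Value in rad, counterclockwise from above: 0 = pointer on the green mark (along the point's -x); range -0.5 to 1.5. Friction 0.04 N m, stays put; turn it after loosening the ring
- red_regulator: a regulator of the same shape and size with a red block, origin under its axis on the table, x and y as on the blue one: to be left untouched

How it is judged:
By the outcome, as a careful person would: the job done as asked, in the order asked, and still so for the second after the job is handed in, with the robot touching nothing.
It also fails if it takes over 64 s, if anything falls off the work surface, if the arm or the gripper's body presses on something with over 40 N, if the wrist force passes 120 N, or if a joint passes its speed limit or range.

## Working session

There is one attempt and no reset: what is moved stays moved. The work goes in short steps, Python scripts to look and compute and a tool call to move; the robot and the scene stay as the last step left them, time stands still between calls to the robot, and variables do not carry over. Pictures are saved under pics/ and viewed, about 8 in all and at most 12, crops included, and the job is handed in when it is done.

Besides the shell and the picture viewer there is one more tool, called after "Emit:" as name(argument=value, ...), one argument or row to a line, values as JSON. carry_out: Moves the arm, as the interface text tells. Its arguments: {"type":"object","properties":{"steps":{"type":"array"},"squeeze":{"type":"number"}},"required":["steps"]}

```bash
mkdir -p pics; cat > h.py <<'E'
import cv2,numpy as np
from rig import robot,cams
def snap(n,f):
    c=cams.camera(n); cv2.imwrite(f,c["pixels"][:,:,::-1]); return c
def K(c): return np.array([[c["fx"],0,c["cx"]],[0,c["fy"],c["cy"]],[0,0,1]])
def ray(c,u,v):
    p=cv2.undistortPoints(np.array([[[u,v]]],float),K(c),np.array([c["k1"],0,0,0,0]))[0,0]
    return np.array(c["rotation"])@np.array([p[0],-p[1],-1])
def at(c,u,v,z):
    d=ray(c,u,v);e=np.array(c["eye"]); return e+d*(z-e[2])/d[2]
E
python3 - <<'E'
from h import *
import pickle
C={n:snap(n,f"pics/{n}0.png") for n in("top","side")}
pickle.dump(C,open("c0.pkl","wb"))
cv2.imwrite("pics/both0.png",cv2.resize(np.hstack([cv2.imread("pics/top0.png"),cv2.imread("pics/side0.png")]),(800,300),interpolation=cv2.INTER_AREA))
print(robot.get_obs(),robot.tip_extent); print({n:(c["eye"],c["fx"]) for n,c in C.items()})
E
```

```text
{'time': 0.1, 'q': array([ 9.74481682e-01,  5.28349848e-01,  1.43374958e+00, -1.42803268e-05,
        1.18141662e+00, -1.78509101e-01]), 'joint_velocities': array([-0.00085375, -0.00134437, -0.00397161, -0.00151304, -0.00033899,
       -0.00163236]), 'joint_torque': array([ 9.34069112e-05, -4.40982842e+01, -1.77150321e+01,  6.35104277e-02,
        5.33451838e-02, -3.18993114e-05]), 'position': array([0.25323171, 0.57073478, 0.24369163]), 'tool_rot': array([ 8.38376250e-01,  5.45091129e-01, -8.83977669e-04,  3.78806180e-04]), 'ft_force': array([ 0.31204176, -0.05920523,  0.05740045]), 'moment': array([ 0.0107659 , -0.0012349 , -0.01488204]), 'grip_width': 0.08738914362141835} 0.022
{'top': (array([0.5048082 , 0.21373874, 0.9079071 ]), 456.7544876669926), 'side': (array([ 0.52655102, -0.41804907,  0.64515712]), 392.1826461670677)}
```

View pics/top0.png

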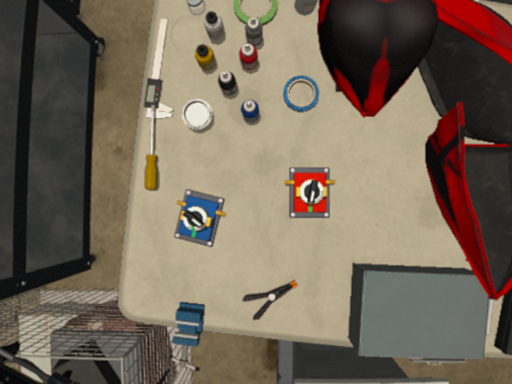

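The blue regulator is at about (200,217) with its green mark near (194,234). The red one is at (310,192). I'll enlarge both views of the blue one.

```bash
python3 - <<'E'
from h import *
import pickle
C=pickle.load(open("c0.pkl","rb"))
a=cv2.imread("pics/top0.png")[177:257,160:240]
cv2.imwrite("pics/ct.png",cv2.resize(a,(560,560),interpolation=cv2.INTER_CUBIC))
for u,v in((200,217),(194,234),(310,192)): print(at(C["top"],u,v,.05))
c=C["top"];print(c["rotation"],C["side"]["rotation"])
E
```

```text
Traceback (most recent call last):
  File "h.py", line 10, in at
    d=ray(c,u,v);e=np.array(c["eye"]); return e+d*(z-e[2])/d[2]
  File "h.py", line 8, in ray
    return np.array(c["rotation"])@np.array([p[0],-p[1],-1])
           ~~~~~~~~~~~~~~~~~~~~~~~^~~~~~~~~~~~~~~~~~~~~~~~~~
ValueError: matmul: Input operand 1 has a mismatch in its core dimension 0, with gufunc signature (n?,k),(k,m?)->(n?,m?) (size 3 is different from 4)
```

View pics/ct.png

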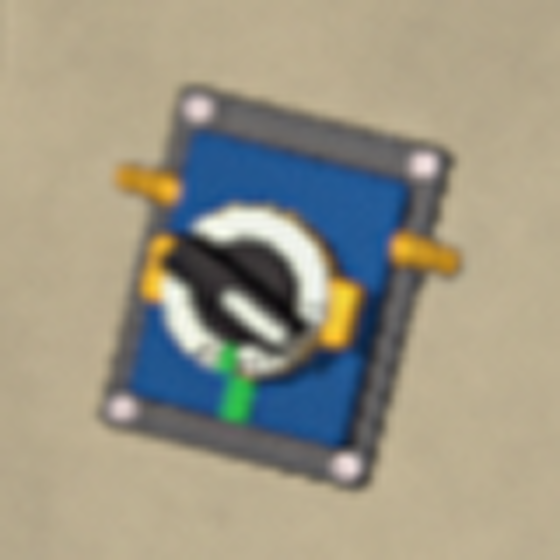

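View pics/side0.png

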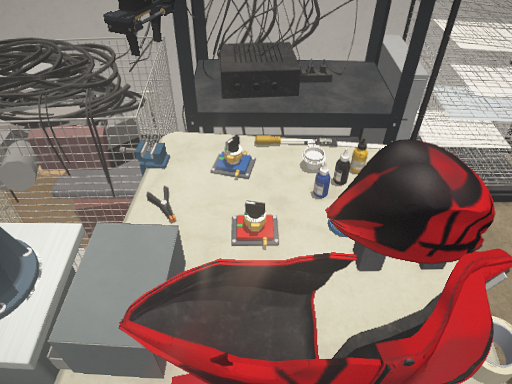

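Bolts in the crop are at (198,108), (424,162), (346,465) and (122,408). Dial centre is about (246,290). The pointer line points lower right, about 75° counterclockwise of the green mark. The side view shows free space above the regulator.

```bash
sed -i 's/np.array(c\["rotation"\])@/R(c)@/' h.py; cat >> h.py <<'E'
from scipy.spatial.transform import Rotation as Ro
def R(c): return Ro.from_quat(c["rotation"]).as_matrix()
def proj(c,P):
    p=R(c).T@(np.array(P)-c["eye"]); s=np.array([p[0],-p[1]])/-p[2]
    s=s*(1+c["k1"]*(s@s)); return s*[c["fx"],c["fy"]]+[c["cx"],c["cy"]]
E
python3 - <<'E'
from h import *
import pickle
C=pickle.load(open("c0.pkl","rb"));c=C["top"]
f=lambda x,y,z:at(c,160+(x+.5)/7-.5,177+(y+.5)/7-.5,z)
B=[f(x,y,.008) for x,y in((198,108),(424,162),(346,465),(122,408))]
print(np.mean(B,0),[np.linalg.norm(B[i]-B[i-1]) for i in range(4)])
for p in [B[0]-B[3],B[1]-B[2]]: print(np.degrees(np.arctan2(p[1],p[0])))
print("dial",f(246,290,.056),"green",f(236,400,.02),"ears",f(159,268,.051),f(343,314,.051))
p=f(285,325,.086)-f(187,258,.086);print("ptr",np.degrees(np.arctan2(p[1],p[0])))
c=C["side"];print("side dial proj",proj(c,list(np.mean(B,0)[:2])+[.056]))
w=Ro.from_quat(robot.get_obs()["tool_rot"]).as_matrix();print(w)
print("red",at(C["top"],310,192,.05))
E
```

```text
[0.48070478 0.3517344  0.008     ] [np.float64(0.08767746543812067), np.float64(0.06619995051373258), np.float64(0.08825313205442649), np.float64(0.0658030210959179)]
-13.462847924798726
-13.71693675000708
dial [0.48074537 0.35138627 0.056     ] green [0.44902863 0.35957468 0.02      ] ears [0.48617585 0.37595819 0.051     ] [0.47454215 0.32582819 0.051     ]
ptr -123.25074677253065
side dial proj [232.82589756 148.83733591]
[[ 4.05749760e-01  9.13983582e-01 -1.06924399e-03]
 [ 9.13982243e-01 -4.05751036e-01 -1.59886098e-03]
 [-1.89517954e-03 -3.28532561e-04 -9.99998150e-01]]
red [0.53208919 0.13582493 0.05      ]
```

Axis is about (0.4807, 0.3515), yaw about -13.6°, and the adjuster is at about +70°. I'll go above it with the jaws along the ears (jaw angle 76.4°).

Emit:
carry_out(
  steps=[
    [[2.3,-2.2,-0.8],1,0],
    [[2.3,-2.2,-0.8],1,0],
    [[2.3,-2.2,-0.8],1,0],
    [[2.3,-2.2,-0.8],1,0],
    [[2.3,-2.2,-0.8],1,0],
    [[2.3,-2.2,-0.8],1,0],
    [[2.3,-2.2,-0.8],1,0],
    [[2.3,-2.2,-0.8],1,0],
    [[2.3,-2.2,-0.8],1,0],
    [[2.3,-2.2,-0.8],1,0],
  ],
  squeeze=40,
)

```text
time: 1.1
position: [0.4851, 0.3442, 0.1579]
tool_rot: [0.783, 0.623, -0.003, -0.001]
ft_force: [-0.0, 1.1, -0.3]
grip_width: 0.087
```

```bash
cat >> h.py <<'E'
def st():
    o=robot.get_obs();w=Ro.from_quat(o["tool_rot"]).as_matrix()
    print("t",o["time"],"pos",o["position"].round(4),"jaw",np.degrees(np.arctan2(w[1,0],w[0,0])).round(1),"F",o["ft_force"].round(1),"M",o["moment"].round(2),"w",round(o["grip_width"],4),"q6",o["q"][5].round(2))
E
python3 - <<'E'
from h import *
st(); c=snap("wrist","pics/w1.png"); print(c["eye"],proj(c,[.4807,.3515,.056]),proj(c,[.4807,.3515,.020]));print(R(c).round(2))
E
```

```text
t 1.1 pos [0.4851 0.3442 0.1579] jaw 77.0 F [-0.   1.1 -0.3] M [ 0.02 -0.03  0.04] w 0.087 q6 -0.91
[0.41359673 0.36124927 0.29922646] [267.27771778 186.43335396] [266.42745265 175.61892912]
[[ 0.22 -0.94 -0.26]
 [ 0.97  0.22  0.06]
 [-0.   -0.26  0.96]]
```

View pics/w1.png

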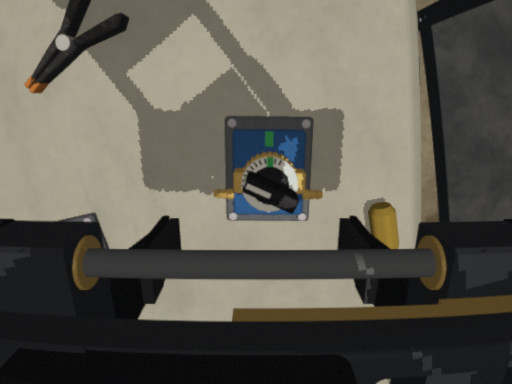

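The wrist view shows base bolts at (232,124), (306,124), (304,217) and (233,216), green bars at (269,139), dial around (270,181), and the adjuster pointer line to the left.

```bash
python3 - <<'E'
from h import *
c=cams.camera("wrist"); st()
B=[at(c,u,v,.008) for u,v in((232,124),(306,124),(304,217),(233,216))]
print(np.mean(B,0)); 
for p in (B[3]-B[0],B[2]-B[1]): print(np.degrees(np.arctan2(p[1],p[0])))
# tail bar ends
print(at(c,248,187,.086),at(c,293,206,.086))
cv2.imwrite("pics/w2.png",cv2.resize(c["pixels"][100:230,200:340,::-1],(700,650)[:2] if 0 else (640,594),interpolation=cv2.INTER_CUBIC))
E
```

```text
t 1.2 pos [0.4871 0.3423 0.1571] jaw 76.7 F [-1.   0.4  0.1] M [ 0.04 -0.    0.02] w 0.0869 q6 -0.91
[0.48460969 0.34998593 0.008     ]
-13.705627544185802
-12.19580354180252
[0.47355426 0.33605935 0.086     ] [0.49392174 0.36328676 0.086     ]
```

Emit:
carry_out(
  steps=[
    [[-0.5,0.9,-1.0],-0.5,0],
    [[0,0,-1.3],0,0],
    [[0,0,-1.3],0,0],
    [[0,0,0],0,0],
    [[0,0,0],0,0],
  ],
)

```text
time: 1.7
position: [0.4779, 0.3537, 0.1165]
tool_rot: [0.786, 0.618, -0.006, -0.001]
ft_force: [1.1, -0.2, 0.6]
grip_width: 0.0872
```

```bash
python3 - <<'E'
from h import *
import pickle
st(); c=snap("wrist","pics/w3.png");st(); pickle.dump(c,open("c3.pkl","wb"))
cv2.imwrite("pics/w3c.png",cv2.resize(c["pixels"][60:240,150:390,::-1],(800,600),interpolation=cv2.INTER_CUBIC))
E
```

```text
t 1.7 pos [0.4779 0.3537 0.1165] jaw 76.3 F [ 1.1 -0.2  0.6] M [ 0.04 -0.03 -0.02] w 0.0872 q6 -0.88
t 1.75 pos [0.4777 0.3536 0.1165] jaw 76.3 F [ 0.1  0.8 -0.3] M [-0.04  0.02  0.01] w 0.0871 q6 -0.88
```

View pics/w3c.png

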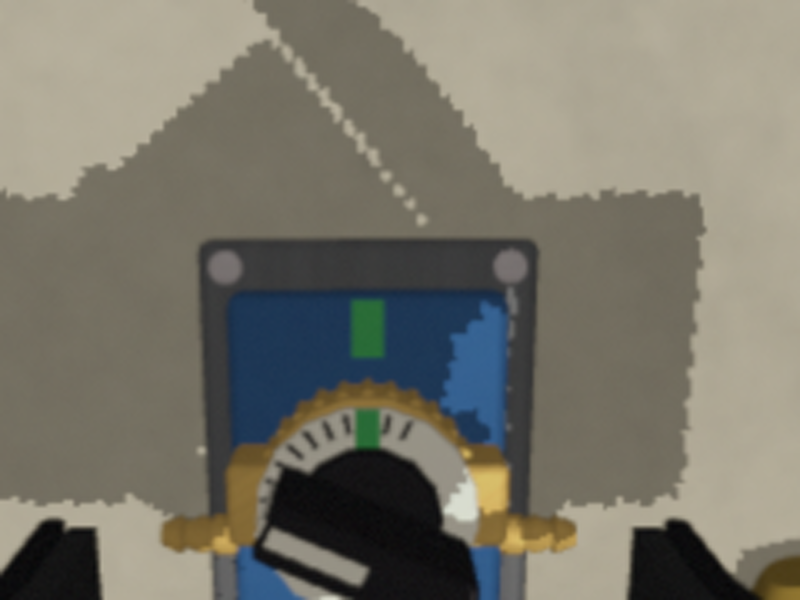

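Bolts at crop (225,268) and (510,266). Green bar on the block at (367,328), on the dial at (367,428). Ears span 230 to 508.

```bash
python3 - <<'E'
from h import *
import pickle
c=pickle.load(open("c3.pkl","rb"))
f=lambda x,y,z:at(c,150+(x+.5)*.3-.5,60+(y+.5)*.3-.5,z)
a,b=f(225,268,.008),f(510,266,.008);d=a-b
yaw=np.degrees(np.arctan2(d[1],d[0]))+90
u=lambda t:np.array([np.cos(np.radians(t)),np.sin(np.radians(t)),0])
print(a,b,np.linalg.norm(d),yaw,(a+b)/2+.044*u(-13.5))
# ear corners top outer back: left (235,447) right(508,450): local (-.009, -/+.029)
print("ears",(f(235,447,.051)+f(508,449,.051))/2+.009*u(-13.5))
g=f(367,409,.056);print("dial far edge",g+.0225*u(-13.5))
E
```

```text
[0.42936887 0.33117604 0.008     ] [0.44458221 0.39586195 0.008     ] 0.06645082058587948 -13.234747250759682 [0.47975982 0.3532474  0.008     ]
ears [0.47622795 0.35505631 0.051     ]
dial far edge [0.4799988  0.35328457 0.056     ]
```

Emit:
carry_out(
  steps=[
    [[0.2,-0.1,-1.2],0.2,0],
    [[0,0,-1.2],0,0],
    [[0,0,-1.2],0,0],
    [[0,0,-1.2],0,0],
    [[0,0,-0.8],0,0],
    [[0,0,0],0,0],
    [[0,0,0],0,0],
  ],
)

```text
time: 2.45
position: [0.4797, 0.3527, 0.0554]
tool_rot: [0.785, 0.619, -0.006, -0.001]
ft_force: [0.2, -0.1, -0.4]
grip_width: 0.087
```

```bash
python3 -c "
from h import *
st()"
```

```text
t 2.45 pos [0.4797 0.3527 0.0554] jaw 76.5 F [ 0.2 -0.1 -0.4] M [ 0.04 -0.05 -0.02] w 0.087 q6 -0.89
```

Well placed. A bit lower, then grip.

Emit:
carry_out(
  steps=[
    [[0,0,-0.4],0,0],
    [[0,0,0],0,0.3],
    [[0,0,0],0,0.5],
    [[0,0,0],0,0.6],
    [[0,0,0],0,0.6],
    [[0,0,0],0,0.6],
    [[0,0,0],0,0.6],
  ],
  squeeze=40,
)

```text
time: 3.15
position: [0.4808, 0.3532, 0.0527]
tool_rot: [0.785, 0.619, -0.004, -0.001]
ft_force: [0.0, 0.1, -0.5]
grip_width: 0.0579
```

```bash
python3 -c "
from h import *
st()"
```

```text
t 3.15 pos [0.4808 0.3532 0.0527] jaw 76.5 F [ 0.   0.1 -0.5] M [ 0.04 -0.05 -0.02] w 0.0579 q6 -0.89
```

Width 57.9 mm with low forces, so it is gripping. Turn counterclockwise about 48°.

Emit:
carry_out(
  steps=[
    [[0,0,0],5,0.6],
    [[0,0,0],5,0.6],
    [[0,0,0],5,0.6],
    [[0,0,0],5,0.6],
    [[0,0,0],5,0.6],
    [[0,0,0],5,0.6],
    [[0,0,0],5,0.6],
    [[0,0,0],5,0.6],
    [[0,0,0],5,0.6],
    [[0,0,0],3,0.6],
  ],
)

```text
time: 4.15
position: [0.4807, 0.3535, 0.0527]
tool_rot: [0.454, 0.891, -0.004, -0.0]
ft_force: [-0.3, 0.9, -0.4]
grip_width: 0.0579
```

```bash
python3 -c "
from h import *
st()"
```

```text
t 4.15 pos [0.4807 0.3535 0.0527] jaw 126.0 F [-0.3  0.9 -0.4] M [ 0.   -0.04 -0.19] w 0.0579 q6 -1.75
```

Turned 49° with a friction moment of 0.19 N m. Release, rise, and rotate the jaws across the adjuster bar (jaw about 147°).

Emit:
carry_out(
  steps=[
    [[0,0,0],0,0],
    [[0,0,0],0,0],
    [[0,0,0],0,0],
    [[0,0,0],0,0],
    [[0,0,2],0,0],
    [[0,0,2],0,0],
    [[0,0,2],7,0],
    [[0,0,2],7,0],
    [[0,0,0],5,0],
    [[0,0,0],0,0],
  ],
)

```text
time: 5.15
position: [0.4798, 0.353, 0.1354]
tool_rot: [0.297, 0.955, -0.005, 0.001]
ft_force: [-0.6, 0.1, 0.6]
grip_width: 0.087
```

```bash
python3 - <<'E'
from h import *
import pickle
st(); c=snap("wrist","pics/w4.png");st(); pickle.dump(c,open("c4.pkl","wb"))
cv2.imwrite("pics/w4c.png",cv2.resize(c["pixels"][60:300,120:440,::-1],(800,600),interpolation=cv2.INTER_CUBIC))
E
```

```text
t 5.15 pos [0.4798 0.353  0.1354] jaw 145.5 F [-0.6  0.1  0.6] M [0.07 0.1  0.03] w 0.087 q6 -2.08
t 5.2 pos [0.4802 0.3532 0.1355] jaw 145.4 F [ 0.7 -0.9  0.3] M [ 0.12  0.04 -0.01] w 0.0864 q6 -2.08
```

View pics/w4c.png

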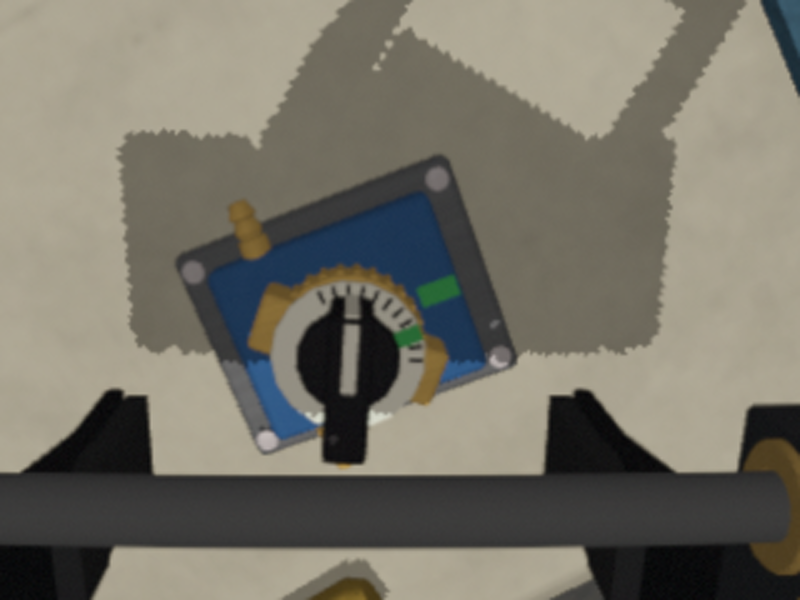

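The ring is visibly turned. The adjuster bar is nearly perpendicular to the jaws, with its pointer line from (348,395) to (353,320) in the crop.

```bash
python3 - <<'E'
from h import *
import pickle
c=pickle.load(open("c4.pkl","rb"))
f=lambda x,y,z:at(c,120+(x+.5)*.4-.5,60+(y+.5)*.4-.5,z)
p=f(353,322,.086)-f(348,395,.086); print("ptr",np.degrees(np.arctan2(p[1],p[0])))
for A,B in(((334,321),(325,455)),((360,321),(366,455))): 
  p=f(*A,.086)-f(*B,.086); print(np.degrees(np.arctan2(p[1],p[0])))
print("mid bar end",f(345.5,455,.086),f(350,302,.086))
B=[f(u,v,.008) for u,v in((437,178),(192,271),(500,356),(267,440))]
print(np.mean(B,0)); 
p=B[1]-B[0];q=B[3]-B[2];print(np.degrees([np.arctan2(p[1],p[0]),np.arctan2(q[1],q[0])]))
print("green",*[np.degrees(np.arctan2(*(f(u,v,z)-[.480,.3528,0])[1::-1])) for u,v,z in((438,291,.02),(409,335,.056))])
E
```

```text
ptr -128.19761662161153
-128.4952884815162
-121.8164166225056
mid bar end [0.48941154 0.36697325 0.086     ] [0.46534868 0.33399296 0.086     ]
[0.4797006  0.35356462 0.008     ]
[-13.67838836 -13.34743968]
green 165.11628061008582 164.9001522094255
```

Emit:
carry_out(
  steps=[
    [[0,0,-1.2],0,0],
    [[0,0,-1.2],0,0],
    [[0,0,-1.2],0,0],
    [[0,0,-1.0],0,0],
    [[0,0,-0.5],0,0.2],
    [[0,0,0],0,0.4],
    [[0,0,0],0,0.6],
  ],
)

```text
time: 5.9
position: [0.4776, 0.3518, 0.0757]
tool_rot: [0.3, 0.954, -0.008, -0.002]
ft_force: [0.3, 0.8, 0.2]
grip_width: 0.0701
```

```bash
python3 -c "
from h import *
st()"
```

```text
t 5.9 pos [0.4776 0.3518 0.0757] jaw 145.1 F [0.3 0.8 0.2] M [ 0.1   0.09 -0.01] w 0.0701 q6 -2.07
```

It overshot low. Raise it before closing so the tips clear the dial.

Emit:
carry_out(
  steps=[
    [[0.2,0.1,0.8],0,0.2],
    [[0,0,0],0,0.2],
    [[0,0,0],0,0.2],
  ],
)

```text
time: 6.2
position: [0.4806, 0.3534, 0.0856]
tool_rot: [0.3, 0.954, -0.007, -0.001]
ft_force: [-0.0, 0.4, 1.1]
grip_width: 0.0696
```

```bash
python3 -c "
from h import *
st()"
```

```text
t 6.2 pos [0.4806 0.3534 0.0856] jaw 145.1 F [-0.   0.4  1.1] M [0.08 0.09 0.05] w 0.0696 q6 -2.07
```

Emit:
carry_out(
  steps=[
    [[0,0,-0.2],0,0.5],
    [[0,0,0],0,0.8],
    [[0,0,0],0,1],
    [[0,0,0],0,1],
    [[0,0,0],0,1],
    [[0,0,0],0,1],
    [[0,0,0],0,1],
    [[0,0,0],0,1],
    [[0,0,0],0,1],
  ],
  squeeze=30,
)

```text
time: 7.1
position: [0.4809, 0.3538, 0.0846]
tool_rot: [0.3, 0.954, -0.006, -0.001]
ft_force: [-0.5, 0.6, 0.8]
grip_width: 0.0118
```

```bash
python3 -c "
from h import *
st()"
```

```text
t 7.1 pos [0.4809 0.3538 0.0846] jaw 145.1 F [-0.5  0.6  0.8] M [ 0.15  0.2  -0.08] w 0.0118 q6 -2.07
```

Gripped (11.8 mm). Turn clockwise towards jaw angle 76.5°.

Emit:
carry_out(
  steps=[
    [[0,0,0],-7,1],
    [[0,0,0],-7,1],
    [[0,0,0],-7,1],
    [[0,0,0],-7,1],
    [[0,0,0],-7,1],
    [[0,0,0],-7,1],
    [[0,0,0],-7,1],
    [[0,0,0],-7,1],
    [[0,0,0],-3,1],
    [[0,0,0],0,1],
  ],
)

```text
time: 8.1
position: [0.4812, 0.3533, 0.0845]
tool_rot: [0.745, 0.668, -0.005, -0.003]
ft_force: [-1.3, 1.3, -0.1]
grip_width: 0.012
```

```bash
python3 -c "
from h import *
st()"
```

```text
t 8.1 pos [0.4812 0.3533 0.0845] jaw 83.8 F [-1.3  1.3 -0.1] M [ 0.13  0.08 -0.07] w 0.012 q6 -1.02
```

Emit:
carry_out(
  steps=[
    [[0,0,0],-5,1],
    [[0,0,0],-2,1],
    [[0,0,0],0,1],
    [[0,0,0],0,1],
  ],
)

```text
time: 8.5
position: [0.4812, 0.3532, 0.0845]
tool_rot: [0.783, 0.621, -0.005, -0.003]
ft_force: [-0.2, 0.9, 0.3]
grip_width: 0.0115
```

```bash
python3 -c "
from h import *
st()"
```

```text
t 8.5 pos [0.4812 0.3532 0.0845] jaw 76.8 F [-0.2  0.9  0.3] M [ 0.1   0.06 -0.05] w 0.0115 q6 -0.9
```

Release, rise, look.

Emit:
carry_out(
  steps=[
    [[0,0,0],0,0],
    [[0,0,0],0,0],
    [[0,0,0],0,0],
    [[0,0,0],0,0],
    [[0,0,0],0,0],
    [[0,0,2],0,0],
    [[0,0,2],0,0],
    [[0,0,1],0,0],
    [[0,0,0],0,0],
    [[0,0,0],0,0],
  ],
)

```text
time: 9.5
position: [0.4805, 0.3525, 0.1347]
tool_rot: [0.782, 0.623, -0.006, -0.003]
ft_force: [-0.8, -0.2, 0.1]
grip_width: 0.0826
```

```bash
python3 - <<'E'
from h import *
import pickle
st(); c=snap("wrist","pics/w5.png");st(); pickle.dump(c,open("c5.pkl","wb"))
cv2.imwrite("pics/w5c.png",cv2.resize(c["pixels"][90:240,170:370,::-1],(800,600),interpolation=cv2.INTER_CUBIC))
E
```

```text
t 9.5 pos [0.4805 0.3525 0.1347] jaw 77.0 F [-0.8 -0.2  0.1] M [-0.05 -0.02 -0.02] w 0.0826 q6 -0.9
t 9.55 pos [0.4805 0.3526 0.1346] jaw 77.0 F [-0.3 -0.2 -0.4] M [ 0.05 -0.    0.04] w 0.0842 q6 -0.9
```

View pics/w5c.png

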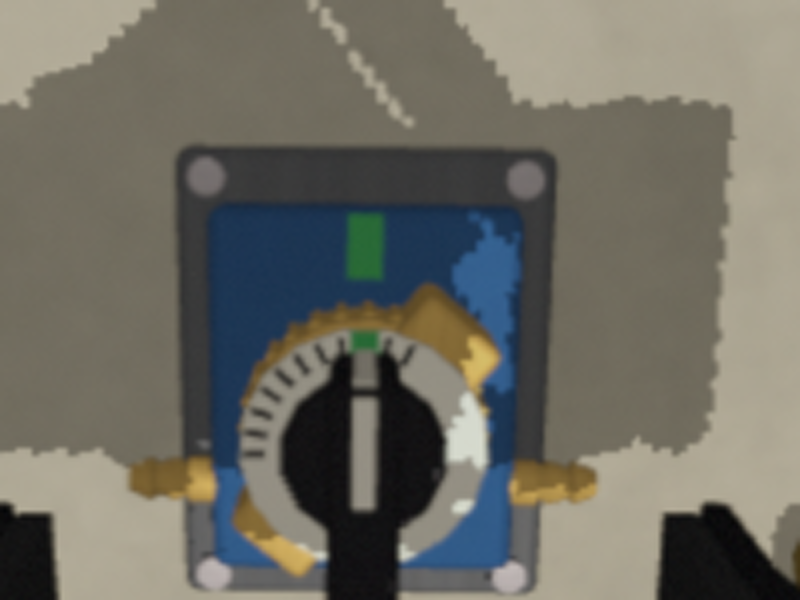

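The pointer line (364,360 to 363,510) is in line with the green bars (365,340) and (365,245). The ring is turned counterclockwise by about 50°. I'll check the numbers.

```bash
python3 - <<'E'
from h import *
import pickle
c=pickle.load(open("c5.pkl","rb"))
f=lambda x,y,z:at(c,170+(x+.5)*.25-.5,90+(y+.5)*.25-.5,z)
an=lambda p:np.degrees(np.arctan2(p[1],p[0]))
print("ptr",an(f(365,360,.086)-f(363.5,510,.086)),[an(f(*a,.086)-f(*b,.086)) for a,b in(((354,395),(350,510)),((377,395),(377,510)))])
B=[f(u,v,.008) for u,v in((206,176),(526,180),(509,577),(213,574))]
print(np.mean(B,0),an(B[3]-B[0]),an(B[2]-B[1]),an(B[0]-B[1])-90)
print("green",f(365,246,.02),f(365,340,.056),an(f(365,340,.056)-[.480,.353,.056]),an(f(365,246,.02)-[.480,.353,.02]))
E
```

```text
ptr 166.57904988663518 [np.float64(165.08639867936108), np.float64(167.2776883114967)]
[0.48004206 0.35321144 0.008     ] -13.652755231684226 -13.514308335482358 -193.62573199613294
green [0.44889576 0.3606869  0.02      ] [0.45967196 0.35822425 0.056     ] 165.58706141234236 166.1184400474459
```

The pointer matches the green mark to within about half a degree. Back to the ring: jaw angle to 126°, then down.

Emit:
carry_out(
  steps=[
    [[0,0,0],8,0],
    [[0,0,0],8,0],
    [[0,0,0],8,0],
    [[0,0,0],8,0],
    [[0,0,0],8,0],
    [[0,0,0],5,0],
    [[0,0,0],0,0],
    [[0,0,0],0,0],
  ],
)

```text
time: 10.35
position: [0.4766, 0.3505, 0.1267]
tool_rot: [0.471, 0.882, -0.014, -0.003]
ft_force: [-0.1, -0.3, 0.2]
grip_width: 0.0871
```

```bash
python3 -c "
from h import *
st()"
```

```text
t 10.35 pos [0.4766 0.3505 0.1267] jaw 123.7 F [-0.1 -0.3  0.2] M [0.1  0.01 0.01] w 0.0871 q6 -1.7
```

Emit:
carry_out(
  steps=[
    [[0.35,0.27,0],2.2,0],
    [[0,0,-1.2],0,0],
    [[0,0,-1.2],0,0],
    [[0,0,-1.2],0,0],
    [[0,0,-1.2],0,0],
    [[0,0,-0.8],0,0],
    [[0,0,0],0,0],
    [[0,0,0],0,0],
  ],
)

```text
time: 11.15
position: [0.4776, 0.3517, 0.0623]
tool_rot: [0.458, 0.889, -0.016, -0.005]
ft_force: [-0.6, -0.3, 0.9]
grip_width: 0.0872
```

```bash
python3 -c "
from h import *
st()"
```

```text
t 11.15 pos [0.4776 0.3517 0.0623] jaw 125.5 F [-0.6 -0.3  0.9] M [ 0.08  0.   -0.02] w 0.0872 q6 -1.73
```

Emit:
carry_out(
  steps=[
    [[0.24,0.15,-0.9],0.5,0],
    [[0,0,0],0,0],
    [[0,0,0],0,0],
  ],
)

```text
time: 11.45
position: [0.481, 0.3538, 0.0534]
tool_rot: [0.453, 0.891, -0.016, -0.005]
ft_force: [0.2, 0.7, 0.9]
grip_width: 0.087
```

```bash
python3 -c "
from h import *
st()"
```

```text
t 11.45 pos [0.481  0.3538 0.0534] jaw 126.1 F [0.2 0.7 0.9] M [0.1  0.04 0.03] w 0.087 q6 -1.74
```

Emit:
carry_out(
  steps=[
    [[0,0,0],0,0.3],
    [[0,0,0],0,0.5],
    [[0,0,0],0,0.6],
    [[0,0,0],0,0.6],
    [[0,0,0],0,0.6],
    [[0,0,0],0,0.6],
  ],
  squeeze=45,
)

```text
time: 12.05
position: [0.4816, 0.3542, 0.0546]
tool_rot: [0.453, 0.891, -0.015, -0.004]
ft_force: [-1.0, -0.0, -1.0]
grip_width: 0.0577
```

Emit:
carry_out(
  steps=[
    [[0,0,0],-5,0.6],
    [[0,0,0],-5,0.6],
    [[0,0,0],-5,0.6],
    [[0,0,0],-5,0.6],
    [[0,0,0],-5,0.6],
    [[0,0,0],-5,0.6],
    [[0,0,0],-5,0.6],
    [[0,0,0],-5,0.6],
    [[0,0,0],-3,0.6],
    [[0,0,0],0,0.6],
  ],
)

```text
time: 13.05
position: [0.4819, 0.3532, 0.0545]
tool_rot: [0.756, 0.654, -0.013, -0.008]
ft_force: [-0.1, 1.2, -0.3]
grip_width: 0.0579
```

```bash
python3 -c "
from h import *
st()"
```

```text
t 13.05 pos [0.4819 0.3532 0.0545] jaw 81.7 F [-0.1  1.2 -0.3] M [ 0.17 -0.03 -0.17] w 0.0579 q6 -0.99
```

Emit:
carry_out(
  steps=[
    [[0,0,0],-2,0.6],
    [[0,0,0],-2,0.6],
    [[0,0,0],-2,0.6],
  ],
)

```text
time: 13.35
position: [0.4819, 0.3531, 0.0545]
tool_rot: [0.789, 0.615, -0.013, -0.008]
ft_force: [0.4, 0.2, -0.0]
grip_width: 0.0579
```

```bash
python3 -c "
from h import *
st()"
```

```text
t 13.35 pos [0.4819 0.3531 0.0545] jaw 75.9 F [ 0.4  0.2 -0. ] M [ 0.24 -0.01  0.45] w 0.0579 q6 -0.89
```

Emit:
carry_out(
  steps=[
    [[0,0,0],-3,0.6],
    [[0,0,0],-3,0.6],
  ],
)

```text
time: 13.55
position: [0.4829, 0.3526, 0.0546]
tool_rot: [0.815, 0.58, -0.012, -0.006]
ft_force: [4.9, -1.9, -2.1]
grip_width: 0.0574
```

```bash
python3 -c "
from h import *
st()"
```

```text
t 13.55 pos [0.4829 0.3526 0.0546] jaw 70.9 F [ 4.9 -1.9 -2.1] M [-0.18 -0.7   2.16] w 0.0574 q6 -0.81
```

The moment rose to 2.2 N m against the stop, so the ring is home. Open, rise, look.

Emit:
carry_out(
  steps=[
    [[0,0,0],0,0],
    [[0,0,0],0,0],
    [[0,0,0],0,0],
    [[0,0,0],0,0],
    [[0,0,2],0,0],
    [[0,0,2],0,0],
    [[0,0,2],0,0],
    [[0,0,2],3,0],
    [[0,0,0],3,0],
    [[0,0,0],0,0],
  ],
)

```text
time: 14.55
position: [0.4805, 0.3524, 0.1369]
tool_rot: [0.783, 0.622, -0.014, -0.008]
ft_force: [-0.2, 0.8, -0.8]
grip_width: 0.0872
```

```bash
python3 - <<'E'
from h import *
import pickle
st(); c=snap("wrist","pics/w6.png");st(); pickle.dump(c,open("c6.pkl","wb"))
cv2.imwrite("pics/w6c.png",cv2.resize(c["pixels"][90:240,170:370,::-1],(800,600),interpolation=cv2.INTER_CUBIC))
E
```

```text
t 14.55 pos [0.4805 0.3524 0.1369] jaw 76.9 F [-0.2  0.8 -0.8] M [ 0.02  0.01 -0.01] w 0.0872 q6 -0.91
t 14.6 pos [0.4808 0.3525 0.1369] jaw 76.9 F [0.2 0.6 0.3] M [ 0.01 -0.    0.02] w 0.0868 q6 -0.91
```

View pics/w6c.png

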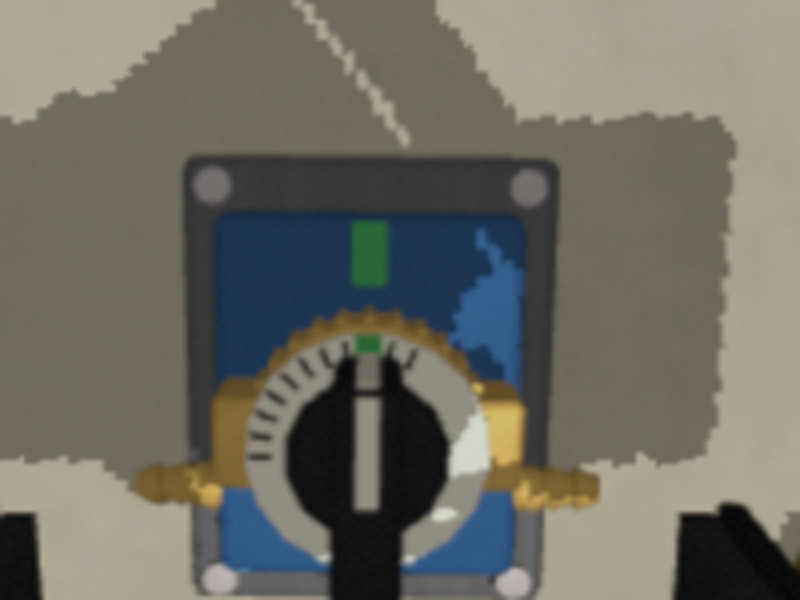

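The ears are square to the block again (left top edge at (237,382), right at (505,386), parallel to the bolt row). The pointer (367,360 to 367,510) is still on the green mark at (368,343). Handing in.

```bash
python3 -c "
from h import *
print(robot.hand_in()); st()"
```

```text
the job is handed in; nothing more can be done
None
the job is handed in; nothing more can be done
```

The job is done and handed in after about 15 s of the 64 s allowed.

- **Loosening:** I turned the brass ring back counterclockwise about 49° (0.86 rad).
- **Adjuster:** I turned it clockwise about 68°. A close-up before retightening put the pointer at 166.6°, with the green mark at 165.6° to 166.4°.
- **Tightening:** I turned the ring clockwise until it stopped; the moment rose to 2.2 N m, well above its 0.15 N m friction. During the final push the gripper turned about 5° past the ring's tight angle and slipped on the ears.
- **Last check:** With the fingers open and clear, the final picture showed the ears back square to the block. The pointer was still on the green mark, judged by eye.

None of the checks failed. The red regulator was never approached, though I did not photograph it again at the end.

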